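Clip the test piece to its rig and hold the plunger gauge on its ringed spot

ROBOT

A 6-joint arm with a two-finger parallel gripper is mounted at the origin on a cart in front of the work surface, level with it; the furniture and walls round the work are solid. World frame = base frame: x ahead of the robot, y to its left, z up, the work surface at z = 0. Lengths are in m, angles in rad, forces in N, time in s.
With the tool pointing down it reaches from about 0.375 to 0.975 m from the base axis. Payload 3.8 kg.
Tool frame: the origin (TCP) lies midway between the tips of the shut fingers; the grasp point (between the pads) lies 19 mm behind it; z points along the fingers, y is the direction in which the jaws open and shut (so a half turn about z gives the same grasp; the last joint's range is limited). The gripper opens to 85 mm and grips with 20 to 120 N. Pads are 22 mm wide; open, the fingers measure 114 mm over their backs; the gripper's body (76 mm by 85 mm) begins 54 mm behind the grasp point. The pads swing forward as they close: fully open they stand 13 mm farther back than shut.
Start: joints at [-1.211, 0.264, 1.604, -0, 1.274, -0.037], TCP at [0.261, -0.623, 0.231] pointing down, gripper open.
Joint ranges: [-2.63, 2.63], [-0.94, 2.18], [0.31, 2.57], [-1.31, 4.45], [0, 2.66], [-2.55, 2.55]. Speed limits (rad/s): [2.57, 2.57, 3.14, 3.14, 3.14, 3.14].

INTERFACE

Orientations are given as a rotation vector (axis times angle).
In Python, from workcell import bot gives the robot as it stands. The module is installed in compiled form; this text tells all that it offers.
- The arm moves only by the tool play_rows, never from a script. Its argument "series" is a list of rows, each an object with "translation": the shift along the tool's x, y, z in m, a list of three; "spin": the turn about the tool's z in units of 5 degrees (1.0 is 5 degrees). In form: [{"translation": [dx, dy, dz], "spin": spin}, ...]. A call has 1 to 5 rows; each row shifts and turns the commanded pose from where the row before left it, along the tool's axes as they then stand; what a row does not reach is not made up. A row lasts 1/10 s, in which the tool goes at most 50 mm and 8.59 degrees, less where a joint would pass 70% of its speed; a pose out of reach is approached as far as the arm can. A call is refused whole if a number of a shift passes 0.05 or a number of a turn 1, either way. A call with a gripper value outside its range is refused whole. "jaw" is the gripper's target within -1 to 1 (fully open at 1, half-way at 0, shut at -1), set as the call begins (left out, the last holds). The fingers move at their own pace and stop on an object; "force" is the grip in N (left out, the last holds). Time passes only in rows, so rows that do not move let the fingers close. It gives the time, the measured TCP pose, the force and the opening at its end, in the units of the state.
- bot.read_state(): the state, without advancing time (a new reading comes with each control period).
- bot.read_camera(name): name is "side" or "top"; returns the picture (384x512x3 uint8, blue, green, red); there is no depth.
- bot.get_calibration(name): a dict with "fov_y" (degrees; the focal length in pixels is half the picture's height over the tangent of half this angle, whatever the lens; pixels are square), "cx", "cy" (the principal point, pixels), "R" (3x3) and "t" (3): a world point X has camera coordinates R X + t. Camera axes: x right, y down, z forward; pixel columns grow to the right and rows downward; lengths in m; the calibration is good to about 2 mm. A picture is of the moment at which its call begins. get_calibration takes no time and is no camera call.
- bot.finish_job(): hands the job in, once; it reports no verdict.
The state is a dict: "time": time; "q": joint angles; "joint_vel": joint speeds; "joint_torque": joint torques, N m; "tool_pos": TCP position; "tcp_rot": TCP orientation; "wrist_force": force on the tool from outside, world axes, zero at the start; "torque": the same for the moment, N m; "width": opening from 0.0 (shut) to 1.0 (fully open).
Only numpy, scipy, OpenCV 4.12 (cv2) and the standard library are available. Lean on these libraries where they do the work, as an engineer would, in place of code of your own. Each camera call takes 0.05 s, during which the arm holds its last target. There are 200 camera calls.

TASK

Squeeze the spring clip off its rest, set it from above over the middle of the two top edges of the test piece's upright leaf and the rig's back plate so that it clamps both together, and let it go. Then lift the plunger gauge out of its stand and hold it upright with its tip inside the ring marked on the flat leaf of the test piece, pressing lightly so that the plunger is about half-way in; never press hard. Finish while still holding the gauge like that in the gripper, with the clip still on, the test piece where it lay, and the small flask and the weighing bottle left standing where they are.

Things in the scene. Friction and masses are not known exactly. Their poses are not given: they have to be found in the camera images.
- clip_pivot (a point): Pivot of the steel spring clip (30 mm wide), which stands jaws-down astride the tab (6 mm thick, top at z = 55 mm) of its light grey 70 mm square rest; pivot 59 mm above the worktop at the start. z up to the handles, y along the pivot pin, x across the jaws, the line to squeeze along. This frame is on one handle: it leans up to 0.3 rad about y when squeezed
- clip: The clip; origin and axes as clip_pivot. Its two handles end in round bars, 9 mm thick, 30 mm long along y, centred 32 mm above the pivot and 19 mm either side of it at the start: 47 mm over the outsides. The jaw pads hang 22 to 32 mm below the pivot, 32 mm wide. The edge to be clamped may enter up to 4 mm below the pivot; about 14 mm below is best
- clip_jaw (a joint): Opening of the sprung clip, rad: 0 at the start with 6 mm between the pads, larger = more open (limit 0.75). Squeezing the bars to 30 mm over the outsides gives about 0.5 rad, 18 mm between the pads, and takes about 11 N; it springs shut when let go
- leaf_edge (a point): Middle of the top edge of the test piece's upright leaf, on the face against the rig's back plate, 67 mm above the worktop. x points from the leaf to the back plate, y along the edge, z up. The leaf (3 mm thick) lies on the -x side of this point and the back plate (3 mm, 3 mm taller) on the +x side: 6 mm together, this point at their middle
- angle: Test piece: a loose plain aluminium angle, 70 mm wide, on the rig's base; flat leaf 97 mm long, 4 mm thick, toward -x, upright leaf 55 mm high standing against the back plate. Origin: underside of the flat leaf, 45 mm from the back plate's face. Axes as leaf_edge
- spot (a point): The marked spot on the top of the flat leaf: centre of an engraved ring of 16 mm diameter with a dot in it, 63 mm from leaf_edge along -x and 14 mm along +y, 16 mm above the worktop, axes as leaf_edge. A plain dot without ring, 32 mm away, is not it
- rig: The fixed probing rig: grey painted base 130 x 120 x 12 mm and an upright steel back plate 100 mm wide, top 70 mm above the worktop; webs behind the plate only below 34 mm. Origin: centre of the base's underside; x toward the back plate, z up
- gauge_grip (a point): Middle of the round grip of the plunger gauge: 26 mm in diameter, 60 mm long, metal with black rings, upright in its stand, 96 mm above the worktop at the start (grip from 66 to 126 mm). z points along the gauge away from its tip
- gauge: The gauge, about 0.16 kg. Origin on its axis at the underside of its collar, 36 mm below gauge_grip; z up. The collar (41 mm across, 6 mm thick) rests on the stand's tube; a nose 30 mm across and 36 mm long and the thin plunger hang in the tube: lift it straight up by more than 50 mm
- gauge_tip (a point): Rounded end of the gauge's 6 mm thick plunger, on its axis, 84 mm below gauge_grip when the plunger is out. Moves up with the plunger
- plunger (a joint): How far the gauge's plunger is pushed in: 0 fully out, 0.010 m fully in. Sprung: 1 N to start it, 3.5 N half-way (0.005), 6 N at the end, beyond which it is hard
- gauge_stand: The gauge's fixed stand: white tube 44 mm across, 60 mm high, on a light grey disc foot of 76 mm. Origin: centre of its underside
- flask: Small conical glass flask, 54 mm across, 103 mm high, a loose bystander; origin at the centre of its underside
- weigh_bottle: Glass weighing bottle with a lid, 37 mm across, 71 mm high, a loose bystander; origin at the centre of its underside

How it is judged:
By the outcome, as a careful person would: the job done as asked, in the order asked, and still so for the second after the job is handed in, while the arm keeps its last pose, push and grip.
It also fails if it takes over 51 s, if anything falls off the work surface, if the arm or the gripper's body presses on something with over 40 N, if the wrist force passes 120 N, or if a joint passes its speed limit or range.

## Working session

There is one attempt and no reset: what is moved stays moved. The work goes in short steps, Python scripts to look and compute and a tool call to move; the robot and the scene stay as the last step left them, time stands still between calls to the robot, and variables do not carry over. Pictures are saved under pics/ and viewed, about 8 in all and at most 12, crops included, and the job is handed in when it is done.

Besides the shell and the picture viewer there is one more tool, called after "Emit:" in YAML: its name, and indented under it one key for each argument. play_rows: Moves the arm, as the interface text tells. Its arguments: {"type":"object","properties":{"series":{"type":"array","items":{"type":"object","properties":{"translation":{"type":"array","items":{"type":"number"}},"spin":{"type":"number"}}}},"jaw":{"type":"number"},"force":{"type":"number"}},"required":["series"]}

```bash
mkdir -p pics
cat > h.py <<'E'
import numpy as np, cv2
from workcell import bot
def snap(n,f,crop=None,s=1.5):
    im=bot.read_camera(n); cv2.imwrite('pics/raw_'+f,im)
    if crop: x0,y0,x1,y1=crop; im=im[y0:y1,x0:x1]
    cv2.imwrite('pics/'+f,cv2.resize(im,None,fx=s,fy=s,interpolation=cv2.INTER_CUBIC))
def cal(n):
    c=bot.get_calibration(n); f=192/np.tan(np.radians(c['fov_y'])/2)
    return f,c['cx'],c['cy'],np.array(c['R']),np.array(c['t'])
def proj(n,X):
    f,cx,cy,R,t=cal(n); p=R@np.array(X,float)+t; return np.array([cx+f*p[0]/p[2],cy+f*p[1]/p[2]])
def atz(n,u,v,z):
    f,cx,cy,R,t=cal(n); d=R.T@np.array([(u-cx)/f,(v-cy)/f,1]); C=-R.T@t
    return C+d*(z-C[2])/d[2]
E
python3 - <<'E'
from h import *
s=bot.read_state(); print(s)
for n in('top','side'):
    snap(n,n+'0.png'); c=bot.get_calibration(n); print(n,c, 'C',-np.array(c['R']).T@np.array(c['t']))
E
```

```text
{'time': 0.0, 'q': array([-1.21087668e+00,  2.64776755e-01,  1.60538698e+00, -1.00082910e-05,
        1.27368890e+00, -3.69005413e-02]), 'joint_vel': array([ 0.00193876, -0.00042521, -0.00055132,  0.00039173,  0.00201548,
        0.0023254 ]), 'joint_torque': array([-6.82326263e-04, -5.15110695e+01, -3.67316973e+01, -7.77972929e-06,
        1.28664108e-02, -1.77740242e-05]), 'tool_pos': array([ 0.26061518, -0.62186321,  0.22993911]), 'tcp_rot': array([-3.07777213e+00, -6.18807200e-01,  5.85280161e-04]), 'wrist_force': array([-0.14854868,  0.81959771, -0.45727725]), 'torque': array([ 0.00857563, -0.01902779,  0.00346554]), 'width': 0.9996158004607602}
top {'fov_y': 50.203457902194195, 'cx': 254.97282920407235, 'cy': 189.62633188494706, 'R': array([[ 0.02267227, -0.99958773, -0.01761624],
       [-0.98727349, -0.01961166, -0.15781776],
       [ 0.15740721,  0.02097013, -0.98731111]]), 't': array([-0.00127376,  0.62521724,  1.04254071])} C [ 0.45318586 -0.0108739   1.12795996]
side {'fov_y': 57.464487465319365, 'cx': 262.095390357736, 'cy': 192.3813505292707, 'R': array([[-0.99941855,  0.03357675,  0.00592995],
       [ 0.01450016,  0.57595209, -0.81735484],
       [-0.03085949, -0.8167936 , -0.57610407]]), 't': array([0.59068893, 0.06172559, 1.0742757 ])} C [0.62260204 0.82207712 0.66584356]
```

View pics/top0.png

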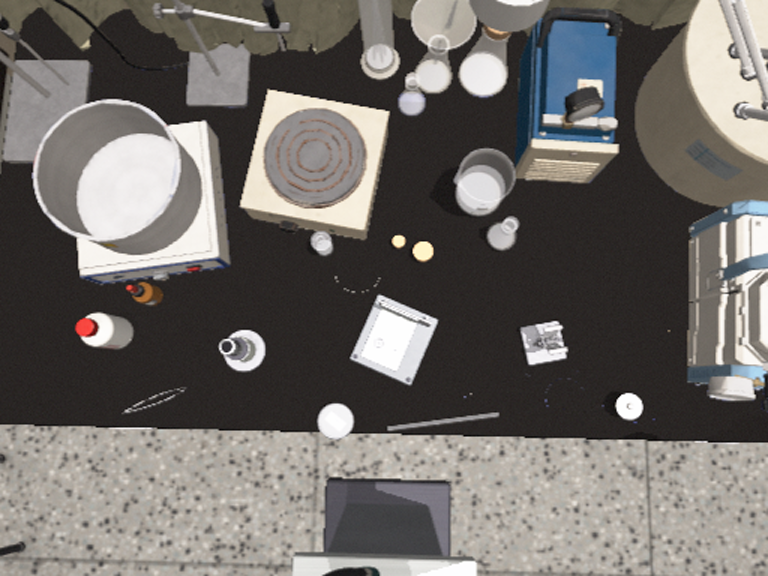

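View pics/side0.png

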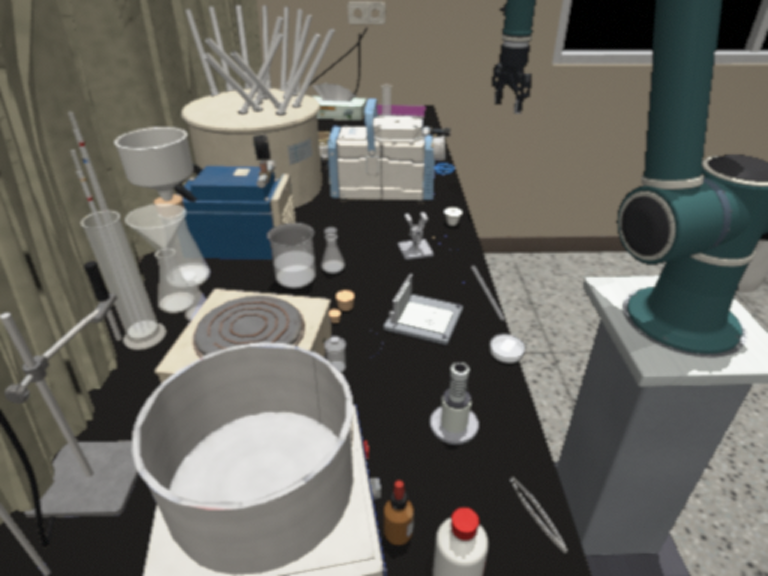

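The top view shows the rig at about (393,340), the clip at (545,342), and the gauge at (238,348). I'll look closer with crops from the same raw images.

Run:
```python
from h import *
t=cv2.imread('pics/raw_top0.png'); s=cv2.imread('pics/raw_side0.png')
def c(im,x,y,w,h,k): return cv2.resize(im[y:y+h,x:x+w],None,fx=k,fy=k,interpolation=cv2.INTER_CUBIC)
# A: top rig 230..298 x 192..260 (x5.8) | top clip 340..385
def pad(im,H,W): o=np.zeros((H,W,3),np.uint8); o[:im.shape[0],:im.shape[1]]=im; return o
A=np.hstack([pad(c(t,230,192,66,66,6),400,400),pad(c(t,340,205,50,50,8),400,400)])
B=np.hstack([pad(c(s,250,178,66,50,6),400,400),pad(c(s,258,135,40,40,10),400,400)])
cv2.imwrite('pics/A.png',A);cv2.imwrite('pics/B.png',B[:400])
C=np.hstack([pad(c(t,140,212,50,50,8),400,400),pad(c(s,280,235,50,66,6),400,400)])
cv2.imwrite('pics/C.png',C)
```

```text
(no output)
```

View pics/A.png

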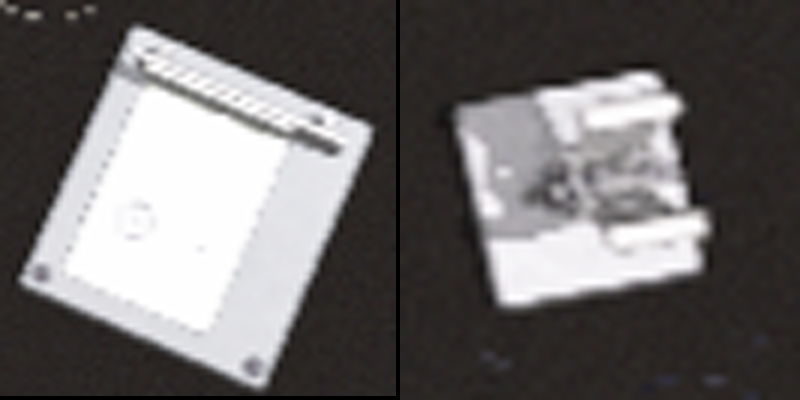

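View pics/C.png

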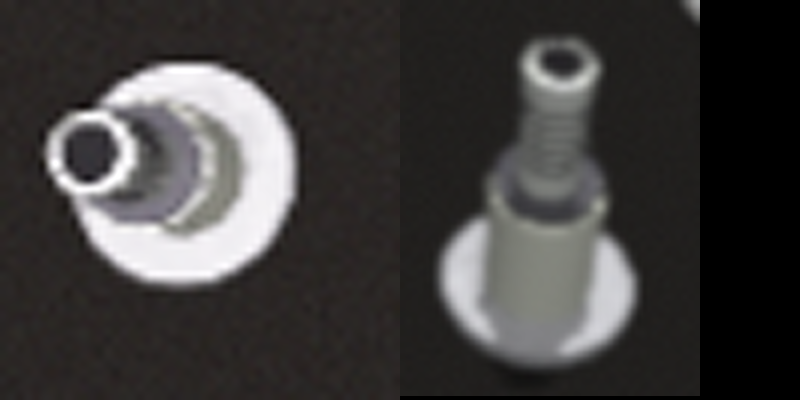

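The base corners in crop A are (135,25), (374,125), (266,388), (22,283), with the ring at (137,220). The clip bar centres are (235,110) and (259,229). In crop C the gauge top is (90,153) and the foot (183,173).

Run:
```python
from h import *
r=lambda p,o,k:(o[0]+(p[0]+.5)/k-.5,o[1]+(p[1]+.5)/k-.5)
P=lambda p,o,k,z:atz('top',*r(p,o,k),z)
o=(230,192)
c=[P(p,o,6,.012)[:2] for p in[(135,25),(374,125),(266,388),(22,283)]]
print('corners',np.round(c,4),[round(np.linalg.norm(c[i]-c[(i+1)%4]),4) for i in range(4)])
cen=np.mean(c,0); xd=(c[0]-c[3]+c[1]-c[2]); xd/=np.linalg.norm(xd); yd=np.array([-xd[1],xd[0]])
ring=P((137,220),o,6,.016)[:2]; dot=P((200,247),o,6,.016)[:2]
print('rig',cen,np.degrees(np.arctan2(xd[1],xd[0])),'ring',ring,np.linalg.norm(ring-dot))
edge=ring+63*.001*xd-14*.001*yd; print('edge',edge,'rel rig',(edge-cen)@xd,(edge-cen)@yd)
ff=lambda X:np.round((proj('top',X)-np.array(o)+.5)*6-.5,1)
for d in(-.035,.035): print('leaf end px',ff([*(edge+d*yd),.067]))
for d in(-.05,.05): print('plate end px',ff([*(edge+d*yd+.0015*xd),.070]))
o=(340,205)
u=P((235,110),o,8,.0935)[:2];l=P((259,229),o,8,.0935)[:2]
print('clip bars',u,l,np.linalg.norm(u-l),'mid',(u+l)/2,'xdir',np.degrees(np.arctan2(*(u-l)[::-1])))
a=P((187,115),o,8,.0935)[:2];b=P((283,103),o,8,.0935)[:2];print('bar len',np.linalg.norm(a-b),'dir',np.degrees(np.arctan2(*(a-b)[::-1])))
q=[P((p[0]-400,p[1]),o,8,.0)[:2] for p in[(457,103),(655,72),(705,268),(500,305)]]
print('rest',np.round(q,4),[round(np.linalg.norm(q[i]-q[(i+1)%4]),4) for i in range(4)],np.mean(q,0),'yaw',np.degrees(np.arctan2(*(q[0]-q[3])[::-1])))
o=(140,212)
print('gauge top',P((90,153),o,8,.126),'foot',P((183,173),o,8,.003))
```

```text
corners [[ 0.6139  0.0204]
 [ 0.5701 -0.0894]
 [ 0.4509 -0.0422]
 [ 0.4952  0.0686]] [np.float64(0.1182), np.float64(0.1282), np.float64(0.1193), np.float64(0.1281)]
rig [ 0.53254779 -0.01064572] -21.872499665946144 ring [0.52445391 0.01726291] 0.0308819006933511
edge [ 0.57770327 -0.01919948] rel rig 0.045091614158532765 0.008884313474423627
leaf end px [295.6 122.7]
leaf end px [147.   59.9]
plate end px [329.4 132.4]
plate end px [116.5  42.4]
clip bars [ 0.550738   -0.27726592] [ 0.51360948 -0.2839501 ] 0.037725393505137844 mid [ 0.53217374 -0.28060801] xdir 10.205531498134919
bar len 0.030443569157564448 dir 98.34134953043845
rest [[ 0.5607 -0.2406]
 [ 0.5728 -0.3085]
 [ 0.5062 -0.3239]
 [ 0.4922 -0.2543]] [np.float64(0.0689), np.float64(0.0684), np.float64(0.071), np.float64(0.0699)] [ 0.53295066 -0.28180643] yaw 11.305697099625993
gauge top [0.50609373 0.26307922 0.126     ] foot [0.50645111 0.26423295 0.003     ]
```

View pics/B.png

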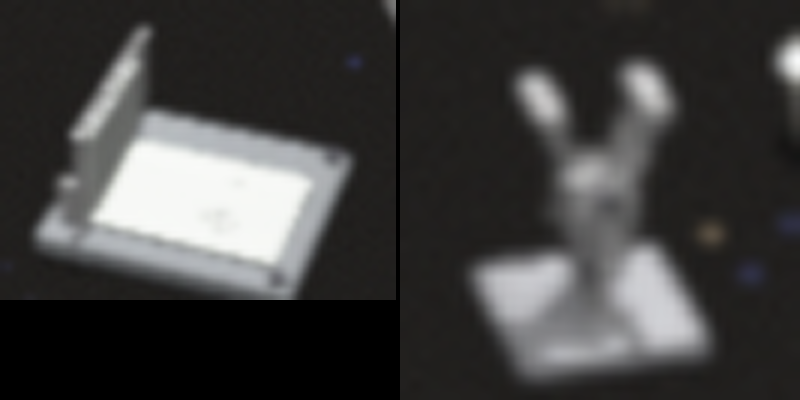

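```bash
cat >> h.py <<'E'
from scipy.spatial.transform import Rotation as Ro
def plan(p0,yaw0,wps):
    """rows along straight world segments; wps: (x,y,z,yaw_deg of tool x); tool straight down"""
    p=np.array(p0,float); y=yaw0
    for w in wps:
        n=int(max(np.ceil(np.linalg.norm(np.array(w[:3])-p)/.048),np.ceil(abs(w[3]-y)/5),1))
        dp=(np.array(w[:3])-p)/n; dy=(w[3]-y)/n; rows=[]
        for i in range(n):
            a=np.radians(y); X=np.array([np.cos(a),np.sin(a),0]); Y=np.array([np.sin(a),-np.cos(a),0])
            rows.append('{"translation":[%.4f,%.4f,%.4f],"spin":%.3f}'%(dp@X,dp@Y,-dp[2],-dy/5)); y+=dy
        p=np.array(w[:3]); print('->',w,n)
        for i in range(0,n,5): print('['+','.join(rows[i:i+5])+']')
def pose():
    s=bot.read_state(); R=Ro.from_rotvec(s['tcp_rot']).as_matrix()
    print('t %.2f'%s['time'],'p',np.round(s['tool_pos'],4),'yaw %.2f'%np.degrees(np.arctan2(R[1,0],R[0,0])),'tz',np.round(R[:,2],4),'F',np.round(s['wrist_force'],2),'w %.4f mm %.1f'%(s['width'],s['width']*85),'q6 %.2f'%s['q'][5])
    return s['tool_pos'],np.degrees(np.arctan2(R[1,0],R[0,0]))
E
python3 - <<'E'
from h import *
pf=lambda n,X,o,k:np.round((proj(n,X)-np.array(o)+.5)*k-.5,1)
xd=np.array([np.cos(np.radians(-21.9)),np.sin(np.radians(-21.9))]);yd=np.array([-xd[1],xd[0]])
e=np.array([.5777,-.0192])
print('ring side',pf('side',[.5245,.0173,.016],(250,178),6),'leaf ends',[pf('side',[*(e+d*yd),.067],(250,178),6) for d in(-.035,.035)],'plate',[pf('side',[*(e+d*yd),.070],(250,178),6) for d in(-.05,.05)])
print('bars side',pf('side',[.5507,-.2773,.0935],(258,135),10),pf('side',[.5136,-.284,.0935],(258,135),10))
print('gauge top',pf('side',[.5061,.2631,.126],(280,235),6))
print('machine',atz('top',459,265,.1),atz('top',459,150,.15),atz('top',500,265,.1))
p,y=pose()
plan(p,y,[(.31,-.42,.26,50),(.532,-.281,.165,100.5),(.532,-.281,.12,100.5)])
E
```

```text
ring side [211.5 223.3] leaf ends [array([124.7,  59.8]), array([ 77.4, 137.2])] plate [array([134.3,  39.4]), array([ 66.6, 149.8])]
bars side [135.3 104.4] [239.2  94.5]
gauge top [152.5  67.3]
machine [ 0.44027613 -0.49245967  0.1       ] [ 0.71656485 -0.48423384  0.15      ] [ 0.44256879 -0.59173645  0.1       ]
t 0.10 p [ 0.2607 -0.6219  0.2301] yaw 22.74 tz [-7.0e-04  1.9e-03 -1.0e+00] F [ 0.22 -0.02 -0.61] w 1.0054 mm 85.5 q6 -0.04
-> (0.31, -0.42, 0.26, 50) 6
[{"translation":[0.0206,-0.0279,-0.0050],"spin":-0.909},{"translation":[0.0227,-0.0261,-0.0050],"spin":-0.909},{"translation":[0.0247,-0.0243,-0.0050],"spin":-0.909},{"translation":[0.0266,-0.0222,-0.0050],"spin":-0.909},{"translation":[0.0283,-0.0200,-0.0050],"spin":-0.909}]
[{"translation":[0.0298,-0.0177,-0.0050],"spin":-0.909}]
-> (0.532, -0.281, 0.165, 100.5) 11
[{"translation":[0.0227,0.0073,0.0086],"spin":-0.918},{"translation":[0.0220,0.0091,0.0086],"spin":-0.918},{"translation":[0.0212,0.0109,0.0086],"spin":-0.918},{"translation":[0.0203,0.0125,0.0086],"spin":-0.918},{"translation":[0.0192,0.0141,0.0086],"spin":-0.918}]
[{"translation":[0.0180,0.0156,0.0086],"spin":-0.918},{"translation":[0.0167,0.0170,0.0086],"spin":-0.918},{"translation":[0.0153,0.0183,0.0086],"spin":-0.918},{"translation":[0.0138,0.0194,0.0086],"spin":-0.918},{"translation":[0.0122,0.0205,0.0086],"spin":-0.918}]
[{"translation":[0.0105,0.0214,0.0086],"spin":-0.918}]
-> (0.532, -0.281, 0.12, 100.5) 1
[{"translation":[0.0000,0.0000,0.0450],"spin":0.000}]
```

Emit:
play_rows:
  series:
    - {"translation": [0.0206, -0.0279, -0.005], "spin": -0.909}
    - {"translation": [0.0227, -0.0261, -0.005], "spin": -0.909}
    - {"translation": [0.0247, -0.0243, -0.005], "spin": -0.909}
    - {"translation": [0.0266, -0.0222, -0.005], "spin": -0.909}
    - {"translation": [0.0283, -0.02, -0.005], "spin": -0.909}
  jaw: 1
  force: 40

```text
time: 0.6
tool_pos: [0.3019, -0.4526, 0.2558]
tcp_rot: [-2.895, -1.218, 0.0]
wrist_force: [0.2, 0.2, 0.5]
width: 0.998
```

Emit:
play_rows:
  series:
    - {"translation": [0.0298, -0.0177, -0.005], "spin": -0.909}
    - {"translation": [0.0227, 0.0073, 0.0086], "spin": -0.918}
    - {"translation": [0.022, 0.0091, 0.0086], "spin": -0.918}
    - {"translation": [0.0212, 0.0109, 0.0086], "spin": -0.918}
    - {"translation": [0.0203, 0.0125, 0.0086], "spin": -0.918}

```text
time: 1.1
tool_pos: [0.3915, -0.369, 0.2262]
tcp_rot: [-2.596, -1.769, 0.0]
wrist_force: [0.0, -0.5, -0.1]
width: 1.002
```

Emit:
play_rows:
  series:
    - {"translation": [0.0192, 0.0141, 0.0086], "spin": -0.918}
    - {"translation": [0.018, 0.0156, 0.0086], "spin": -0.918}
    - {"translation": [0.0167, 0.017, 0.0086], "spin": -0.918}
    - {"translation": [0.0153, 0.0183, 0.0086], "spin": -0.918}
    - {"translation": [0.0138, 0.0194, 0.0086], "spin": -0.918}

```text
time: 1.6
tool_pos: [0.4924, -0.3058, 0.183]
tcp_rot: [-2.191, -2.25, 0.0]
wrist_force: [0.3, 0.6, 0.0]
width: 1.002
```

Emit:
play_rows:
  series:
    - {"translation": [0.0122, 0.0205, 0.0086], "spin": -0.918}
    - {"translation": [0.0105, 0.0214, 0.0086], "spin": -0.918}
    - {"translation": [0, 0, 0], "spin": 0}
    - {"translation": [0, 0, 0], "spin": 0}

```text
time: 2.0
tool_pos: [0.532, -0.2809, 0.1659]
tcp_rot: [-2.008, -2.414, 0.001]
wrist_force: [-1.2, -0.1, 0.4]
width: 1.003
```

Run:
```python
from h import *
p,y=pose(); snap('side','s1.png',(230,100,330,180),7)
plan(p,y,[(.532,-.281,.11,100.5),(.532,-.281,.071,100.5)])
```

```text
t 2.00 p [ 0.532  -0.2809  0.1659] yaw 100.50 tz [-1.9e-03  6.0e-04 -1.0e+00] F [-1.2  -0.12  0.39] w 1.0031 mm 85.3 q6 -0.71
-> (0.532, -0.281, 0.11, 100.5) 2
[{"translation":[-0.0000,0.0000,0.0279],"spin":-0.000},{"translation":[-0.0000,0.0000,0.0279],"spin":-0.000}]
-> (0.532, -0.281, 0.071, 100.5) 1
[{"translation":[0.0000,0.0000,0.0390],"spin":-0.000}]
```

View pics/s1.png

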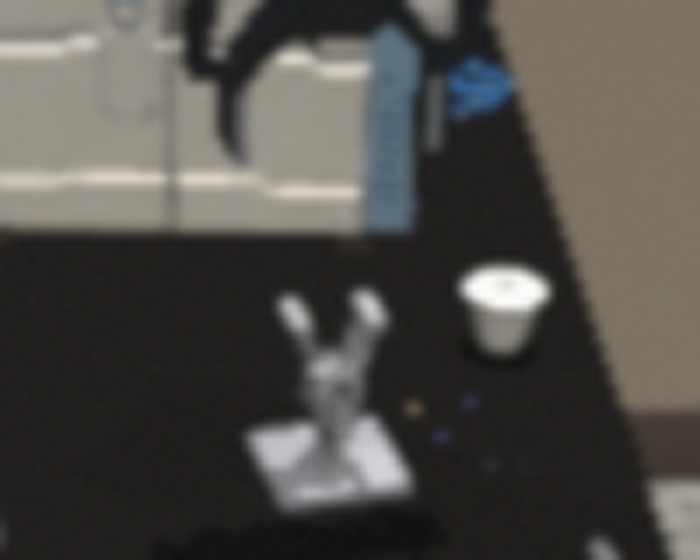

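The open fingers, at about (235,130) and (435,110), straddle the clip at x≈333. I'll descend and squeeze.

Emit:
play_rows:
  series:
    - {"translation": [0, 0, 0.028], "spin": 0}
    - {"translation": [0, 0, 0.028], "spin": 0}
    - {"translation": [0, 0, 0.02], "spin": 0}
    - {"translation": [0, 0, 0.019], "spin": 0}
    - {"translation": [0, 0, 0], "spin": 0}

```text
time: 2.55
tool_pos: [0.5293, -0.281, 0.069]
tcp_rot: [-2.008, -2.409, 0.002]
wrist_force: [-0.9, 0.9, -0.2]
width: 0.999
```

Emit:
play_rows:
  series:
    - {"translation": [0, 0, 0], "spin": 0}
    - {"translation": [0, 0, 0], "spin": 0}
    - {"translation": [0, 0, 0], "spin": 0}
  jaw: 0.1

```text
time: 2.85
tool_pos: [0.5331, -0.2823, 0.0735]
tcp_rot: [2.008, 2.413, -0.0]
wrist_force: [-1.5, -0.7, 1.4]
width: 0.55
```

Emit:
play_rows:
  series:
    - {"translation": [0, 0, 0], "spin": 0}
    - {"translation": [0, 0, 0], "spin": 0}
    - {"translation": [0, 0, 0], "spin": 0}
    - {"translation": [0, 0, 0], "spin": 0}
    - {"translation": [0, 0, 0], "spin": 0}
  jaw: -0.3

```text
time: 3.35
tool_pos: [0.5373, -0.2827, 0.0772]
tcp_rot: [2.003, 2.407, 0.006]
wrist_force: [1.8, 2.6, 14.0]
width: 0.357
```

Run:
```python
from h import *
p,y=pose(); snap('side','s2.png',(250,120,320,180),10)
```

```text
t 3.35 p [ 0.5373 -0.2827  0.0772] yaw 100.48 tz [ 0.0101 -0.0036 -0.9999] F [ 1.79  2.58 14.02] w 0.3567 mm 30.3 q6 -0.71
```

View pics/s2.png

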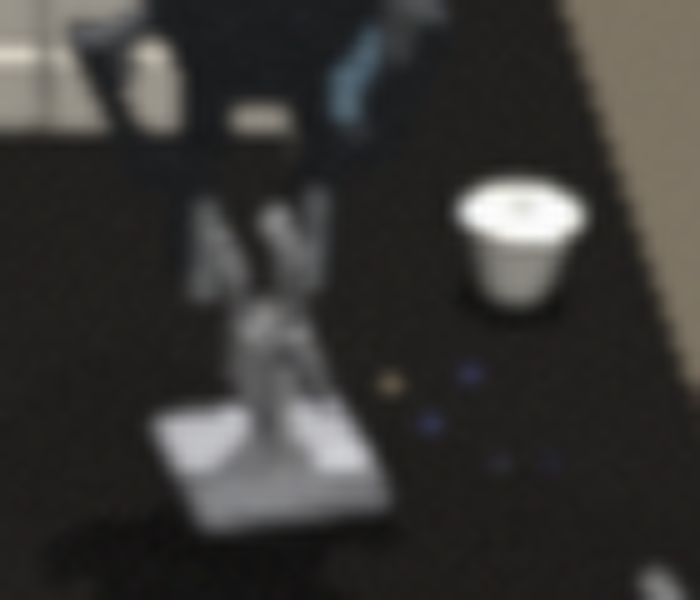

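Opening is 30.3 mm, so the clip is squeezed. Now I'll lift and look at how it hangs.

Emit:
play_rows:
  series:
    - {"translation": [0, 0, -0.015], "spin": 0}
    - {"translation": [0, 0, -0.02], "spin": 0}
    - {"translation": [0, 0, -0.03], "spin": 0}
    - {"translation": [0, 0, -0.03], "spin": 0}
    - {"translation": [0, 0, 0], "spin": 0}

```text
time: 3.9
tool_pos: [0.5355, -0.2833, 0.1731]
tcp_rot: [2.003, 2.408, 0.002]
wrist_force: [0.5, -0.9, -0.3]
width: 0.346
```

Run:
```python
from h import *
p,y=pose(); im=None
snap('side','s3.png',(235,95,315,165),9)
snap('top','t3.png')
```

```text
t 3.90 p [ 0.5355 -0.2833  0.1731] yaw 100.50 tz [ 0.0085 -0.0053 -0.9999] F [ 0.53 -0.95 -0.3 ] w 0.3460 mm 29.4 q6 -0.71
```

View pics/s3.png

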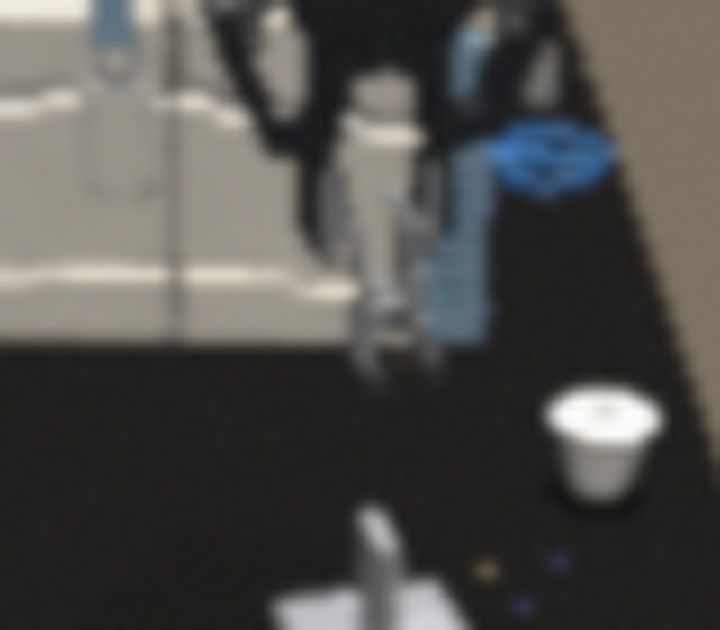

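Emit:
play_rows:
  series:
    - {"translation": [0, 0, 0], "spin": 0}
    - {"translation": [0, 0, 0], "spin": 0}

```text
time: 4.2
tool_pos: [0.5312, -0.2808, 0.1648]
tcp_rot: [-2.007, -2.413, 0.001]
wrist_force: [0.4, -1.2, -1.5]
width: 0.356
```

Run:
```python
from h import *
T=np.array([.5355,-.2833,.1731])
pf=lambda X:np.round((proj('side',X)-np.array((235,95))+.5)*9-.5,1)
for z in(.19,.16,.155,.15,.13,.125): print(z,pf([T[0],T[1],z]))
d=np.array([np.cos(np.radians(10.5)),np.sin(np.radians(10.5)),0]); print('+10mm x',pf(np.array([T[0],T[1],.155])+.01*d))
p,y=pose()
```

```text
0.19 [373.7 215.2]
0.16 [371.5 289.4]
0.155 [371.1 301.5]
0.15 [370.7 313.6]
0.13 [369.2 361.4]
0.125 [368.9 373.2]
+10mm x [345.6 303.8]
t 4.20 p [ 0.5312 -0.2808  0.1648] yaw 100.49 tz [-0.003   0.0017 -1.    ] F [ 0.38 -1.21 -1.46] w 0.3555 mm 30.2 q6 -0.71
```

Run:
```python
from h import *
plan((.532,-.281,.165),100.5,[(.5797,-.02,.155,68.1)])
```

```text
-> (0.5797, -0.02, 0.155, 68.1) 7
[{"translation":[0.0354,0.0135,0.0014],"spin":0.926},{"translation":[0.0364,0.0106,0.0014],"spin":0.926},{"translation":[0.0371,0.0076,0.0014],"spin":0.926},{"translation":[0.0376,0.0046,0.0014],"spin":0.926},{"translation":[0.0379,0.0015,0.0014],"spin":0.926}]
[{"translation":[0.0379,-0.0015,0.0014],"spin":0.926},{"translation":[0.0376,-0.0046,0.0014],"spin":0.926}]
```

Emit:
play_rows:
  series:
    - {"translation": [0.0354, 0.0135, 0.0014], "spin": 0.926}
    - {"translation": [0.0364, 0.0106, 0.0014], "spin": 0.926}
    - {"translation": [0.0371, 0.0076, 0.0014], "spin": 0.926}
    - {"translation": [0.0376, 0.0046, 0.0014], "spin": 0.926}
    - {"translation": [0.0379, 0.0015, 0.0014], "spin": 0.926}

```text
time: 4.7
tool_pos: [0.5656, -0.0935, 0.1581]
tcp_rot: [-2.455, -1.957, 0.003]
wrist_force: [0.5, 0.5, 0.9]
width: 0.349
```

Emit:
play_rows:
  series:
    - {"translation": [0.0379, -0.0015, 0.0014], "spin": 0.926}
    - {"translation": [0.0376, -0.0046, 0.0014], "spin": 0.926}
    - {"translation": [0, 0, 0], "spin": 0}
    - {"translation": [0, 0, 0], "spin": 0}
    - {"translation": [0, 0, 0], "spin": 0}

```text
time: 5.2
tool_pos: [0.5795, -0.0212, 0.156]
tcp_rot: [-2.602, -1.759, 0.003]
wrist_force: [0.1, -0.7, -0.7]
width: 0.353
```

Run:
```python
from h import *
p,y=pose(); print(p)
snap('side','s4.png',(225,125,325,225),6)
pf=lambda X:np.round((proj('side',X)-np.array((225,125))+.5)*6-.5,1)
a=np.radians(y-90); d=np.array([np.cos(a),np.sin(a),0])
for z in(.021,-.018,-.045): print(z,pf(p+[0,0,z]),pf(p+[0,0,z]+.01*d))
yd=np.array([-d[1],d[0],0])
print('edge',[pf(np.array([.5777,-.0192,.067])+k*yd) for k in(-.035,0,.035)])
```

```text
t 5.20 p [ 0.5795 -0.0212  0.156 ] yaw 68.10 tz [-1.7e-03 -4.0e-04 -1.0e+00] F [ 0.06 -0.67 -0.67] w 0.3530 mm 30.0 q6 0.30
[ 0.57946462 -0.02115855  0.15601565]
0.021 [250.8 219.2] [230.5 215.4]
-0.018 [249.7 290.8] [229.9 286.9]
-0.045 [249.  338.5] [229.5 334.5]
edge [array([274.7, 377.8]), array([251.7, 415.5]), array([227.4, 455.2])]
```

View pics/s4.png

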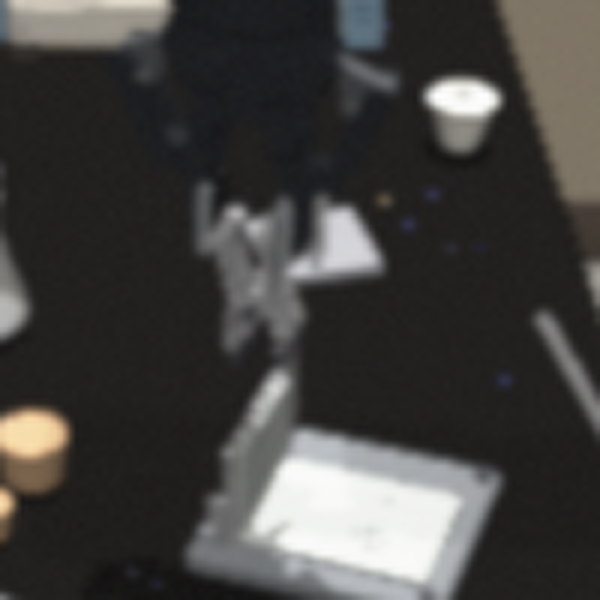

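Run:
```python
from h import *
s=cv2.imread('pics/raw_s4.png')
t=bot.read_camera('top'); cv2.imwrite('pics/raw_t4.png',t)
up=lambda im,x,y,w,h,k:cv2.resize(im[y:y+h,x:x+w],None,fx=k,fy=k,interpolation=cv2.INTER_LANCZOS4)
A=up(s,254,150,33,50,12)
g=up(t,230,185,33,50,12) 
A=np.clip(A.astype(float)*1.5,0,255).astype(np.uint8)
cv2.imwrite('pics/c4.png',np.hstack([A,g]))
pf=lambda X:np.round((proj('side',X)-np.array((254,150))+.5)*12-.5,1)
p,y=pose(); a=np.radians(y-90); d=np.array([np.cos(a),np.sin(a),0]);yd=np.array([-d[1],d[0],0])
e=np.array([.5777,-.0192,.067]); print('edge',[pf(e+k*yd) for k in(-.035,0,.035)],'plate',[pf(e+k*yd+[0,0,.003]+.0015*d) for k in(-.05,.05)])
for m in(-.009,.009):
  print('pad tips near/far',[pf(p+[0,0,-.05]+m*d+k*yd) for k in(.016,-.016)])
```

```text
t 5.30 p [ 0.5797 -0.0216  0.1565] yaw 68.02 tz [-7.e-04 -3.e-04 -1.e+00] F [-0.17  0.4  -0.39] w 0.3521 mm 29.9 q6 0.30
edge [array([202. , 456.2]), array([155.8, 531.5]), array([107.1, 610.8])] plate [array([215.8, 414.2]), array([ 79.6, 634.6])]
pad tips near/far [array([162.3, 434.4]), array([206. , 365.3])]
pad tips near/far [array([ 91.2, 419.5]), array([136.3, 351.2])]
```

View pics/c4.png

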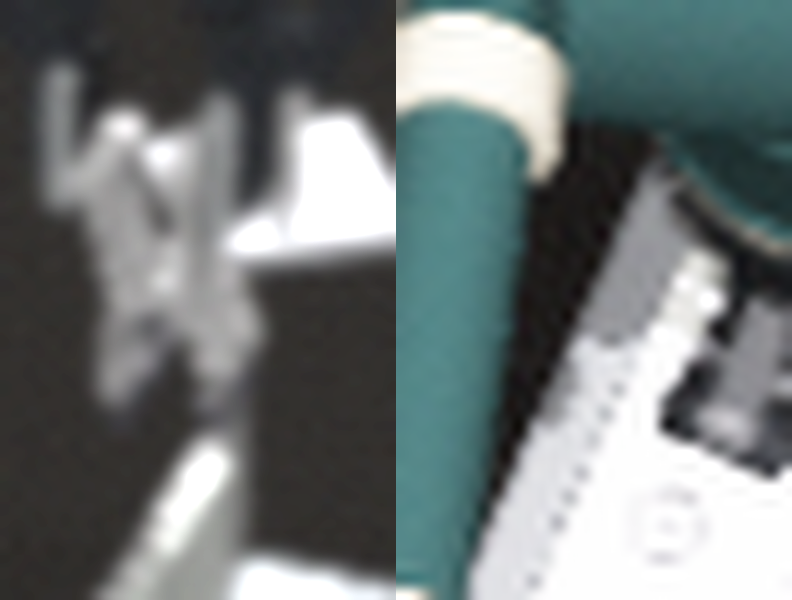

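In c4 the pad tips are at about (118,420) and (215,415), and the leaf's top strip runs from (215,445) down-left. Relative to the edge the clip needs about +4.5 mm along tool y.

Emit:
play_rows:
  series:
    - {"translation": [0, 0.0045, 0], "spin": 0}
    - {"translation": [0, 0, 0.015], "spin": 0}
    - {"translation": [0, 0, 0.015], "spin": 0}
    - {"translation": [0, 0, 0], "spin": 0}
    - {"translation": [0, 0, 0], "spin": 0}

```text
time: 5.8
tool_pos: [0.583, -0.0221, 0.1252]
tcp_rot: [-2.602, -1.757, 0.004]
wrist_force: [0.1, 0.1, -0.3]
width: 0.356
```

Emit:
play_rows:
  series:
    - {"translation": [0, 0, 0.004], "spin": 0}
    - {"translation": [0, 0, 0.004], "spin": 0}
    - {"translation": [0, 0, 0], "spin": 0}

```text
time: 6.1
tool_pos: [0.584, -0.022, 0.1185]
tcp_rot: [-2.603, -1.759, 0.001]
wrist_force: [0.0, 0.4, -1.1]
width: 0.355
```

Run:
```python
from h import *
pose()
s=bot.read_camera('side');cv2.imwrite('pics/raw_s5.png',s)
A=cv2.resize(s[155:220,245:300],None,fx=9,fy=9,interpolation=cv2.INTER_LANCZOS4)
cv2.imwrite('pics/s5.png',np.clip(A.astype(float)*1.4,0,255).astype(np.uint8))
```

```text
t 6.10 p [ 0.584  -0.022   0.1185] yaw 68.09 tz [-6.e-04  0.e+00 -1.e+00] F [ 0.01  0.44 -1.09] w 0.3550 mm 30.2 q6 0.30
```

Emit:
play_rows:
  series:
    - {"translation": [0, 0, 0.004], "spin": 0}
    - {"translation": [0, 0, 0.004], "spin": 0}
    - {"translation": [0, 0, 0], "spin": 0}

```text
time: 6.45
tool_pos: [0.5836, -0.022, 0.1101]
tcp_rot: [-2.602, -1.758, 0.002]
wrist_force: [0.9, 0.1, -0.9]
width: 0.353
```

Emit:
play_rows:
  series:
    - {"translation": [0, 0, 0.004], "spin": 0}
    - {"translation": [0, 0, 0.004], "spin": 0}
    - {"translation": [0, 0, 0.002], "spin": 0}
    - {"translation": [0, 0, 0], "spin": 0}

```text
time: 6.85
tool_pos: [0.5838, -0.0221, 0.1003]
tcp_rot: [-2.603, -1.758, 0.001]
wrist_force: [0.1, -0.1, -0.4]
width: 0.352
```

Run:
```python
from h import *
pose()
s=bot.read_camera('side');cv2.imwrite('pics/raw_s6.png',s)
A=cv2.resize(s[150:220,245:300],None,fx=8,fy=8,interpolation=cv2.INTER_LANCZOS4)
cv2.imwrite('pics/s6.png',np.clip(A.astype(float)*1.4,0,255).astype(np.uint8))
```

```text
t 6.85 p [ 0.5838 -0.0221  0.1003] yaw 68.08 tz [-1.1e-03  1.0e-04 -1.0e+00] F [ 0.12 -0.12 -0.42] w 0.3523 mm 29.9 q6 0.30
```

View pics/s6.png

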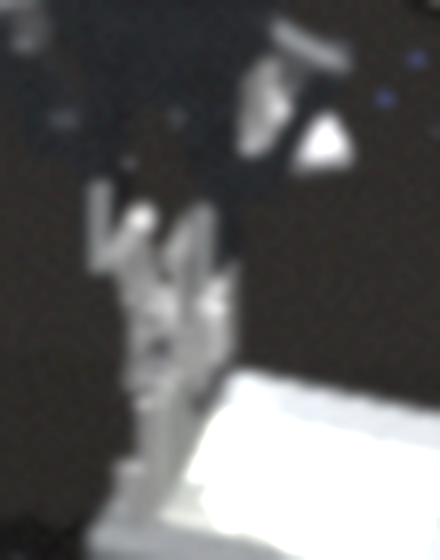

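The clip straddles both edges with no contact force: the left pad is behind the plate and the right pad in front of the leaf. Releasing.

Emit:
play_rows:
  series:
    - {"translation": [0, 0, 0], "spin": 0}
    - {"translation": [0, 0, 0], "spin": 0}
    - {"translation": [0, 0, 0], "spin": 0}
  jaw: 0.0

```text
time: 7.2
tool_pos: [0.5838, -0.0219, 0.1007]
tcp_rot: [-2.603, -1.758, 0.001]
wrist_force: [-2.6, 1.5, -1.8]
width: 0.498
```

Emit:
play_rows:
  series:
    - {"translation": [0, 0, 0], "spin": 0}
    - {"translation": [0, 0, 0], "spin": 0}
    - {"translation": [0, 0, 0], "spin": 0}
    - {"translation": [0, 0, 0], "spin": 0}
    - {"translation": [0, 0, 0], "spin": 0}
  jaw: 1

```text
time: 7.7
tool_pos: [0.5846, -0.0222, 0.1012]
tcp_rot: [2.603, 1.758, 0.001]
wrist_force: [0.5, 1.1, 0.9]
width: 1.0
```

Emit:
play_rows:
  series:
    - {"translation": [0, 0, -0.01], "spin": 0}
    - {"translation": [0, 0, -0.02], "spin": 0}
    - {"translation": [0, 0, -0.04], "spin": 0}
    - {"translation": [0, 0, -0.05], "spin": 0}
    - {"translation": [0, 0, -0.04], "spin": 0}

```text
time: 8.2
tool_pos: [0.5847, -0.0221, 0.2645]
tcp_rot: [2.602, 1.758, 0.003]
wrist_force: [0.9, 0.6, -0.5]
width: 1.0
```

Run:
```python
from h import *
p,y=pose()
plan((.5838,-.0221,p[2]),68.1,[(.5055,.2635,.235,112.5),(.5055,.2635,.15,112.5)])
```

```text
t 8.20 p [ 0.5847 -0.0221  0.2645] yaw 68.09 tz [ 2.6e-03 -2.0e-04 -1.0e+00] F [ 0.94  0.64 -0.48] w 1.0002 mm 85.0 q6 0.30
-> (0.5055, 0.2635, 0.235, 112.5) 9
[{"translation":[0.0262,-0.0199,0.0033],"spin":-0.987},{"translation":[0.0278,-0.0176,0.0033],"spin":-0.987},{"translation":[0.0292,-0.0151,0.0033],"spin":-0.987},{"translation":[0.0304,-0.0126,0.0033],"spin":-0.987},{"translation":[0.0314,-0.0099,0.0033],"spin":-0.987}]
[{"translation":[0.0321,-0.0072,0.0033],"spin":-0.987},{"translation":[0.0326,-0.0044,0.0033],"spin":-0.987},{"translation":[0.0329,-0.0015,0.0033],"spin":-0.987},{"translation":[0.0329,0.0013,0.0033],"spin":-0.987}]
-> (0.5055, 0.2635, 0.15, 112.5) 2
[{"translation":[0.0000,0.0000,0.0425],"spin":0.000},{"translation":[0.0000,0.0000,0.0425],"spin":0.000}]
```

Run:
```python
from h import *
t=bot.read_camera('side'); cv2.imwrite('pics/raw_s7.png',t)
plan((.5838,-.0221,.2645),68.1,[(.5055,.2635,.235,68.1),(.5055,.2635,.0755,68.1)])
```

```text
-> (0.5055, 0.2635, 0.235, 68.1) 7
[{"translation":[0.0337,-0.0256,0.0042],"spin":-0.000},{"translation":[0.0337,-0.0256,0.0042],"spin":-0.000},{"translation":[0.0337,-0.0256,0.0042],"spin":-0.000},{"translation":[0.0337,-0.0256,0.0042],"spin":-0.000},{"translation":[0.0337,-0.0256,0.0042],"spin":-0.000}]
[{"translation":[0.0337,-0.0256,0.0042],"spin":-0.000},{"translation":[0.0337,-0.0256,0.0042],"spin":-0.000}]
-> (0.5055, 0.2635, 0.0755, 68.1) 4
[{"translation":[0.0000,0.0000,0.0399],"spin":-0.000},{"translation":[0.0000,0.0000,0.0399],"spin":-0.000},{"translation":[0.0000,0.0000,0.0399],"spin":-0.000},{"translation":[0.0000,0.0000,0.0399],"spin":-0.000}]
```

Emit:
play_rows:
  series:
    - {"translation": [0.0337, -0.0256, 0.0042], "spin": 0}
    - {"translation": [0.0337, -0.0256, 0.0042], "spin": 0}
    - {"translation": [0.0337, -0.0256, 0.0042], "spin": 0}
    - {"translation": [0.0337, -0.0256, 0.0042], "spin": 0}
    - {"translation": [0.0337, -0.0256, 0.0042], "spin": 0}

```text
time: 8.75
tool_pos: [0.5279, 0.1834, 0.2405]
tcp_rot: [2.603, 1.758, 0.002]
wrist_force: [0.2, 0.4, 1.3]
width: 1.002
```

Emit:
play_rows:
  series:
    - {"translation": [0.0337, -0.0256, 0.0042], "spin": 0}
    - {"translation": [0.0337, -0.0256, 0.0042], "spin": 0}
    - {"translation": [0, 0, 0.04], "spin": 0}
    - {"translation": [0, 0, 0], "spin": 0}
    - {"translation": [0, 0, 0], "spin": 0}

```text
time: 9.25
tool_pos: [0.5052, 0.2631, 0.191]
tcp_rot: [-2.603, -1.759, 0.004]
wrist_force: [-0.2, 0.7, 1.0]
width: 1.0
```

Run:
```python
from h import *
p,y=pose()
s=bot.read_camera('side'); cv2.imwrite('pics/raw_s8.png',s)
```

```text
t 9.25 p [0.5052 0.2631 0.191 ] yaw 68.10 tz [-0.0023 -0.0014 -1.    ] F [-0.2   0.68  1.  ] w 1.0000 mm 85.0 q6 0.82
```

Emit:
play_rows:
  series:
    - {"translation": [0, 0, 0.04], "spin": 0}
    - {"translation": [0, 0, 0.04], "spin": 0}
    - {"translation": [0, 0, 0.03], "spin": 0}
    - {"translation": [0, 0, 0], "spin": 0}
    - {"translation": [0, 0, 0], "spin": 0}

```text
time: 9.8
tool_pos: [0.5074, 0.2633, 0.0831]
tcp_rot: [2.604, 1.757, 0.002]
wrist_force: [0.7, 0.3, 0.1]
width: 1.001
```

Emit:
play_rows:
  series:
    - {"translation": [0, 0, 0.003], "spin": 0}
    - {"translation": [0, 0, 0], "spin": 0}
    - {"translation": [0, 0, 0], "spin": 0}
  jaw: 0
  force: 40

```text
time: 10.1
tool_pos: [0.5073, 0.2641, 0.0803]
tcp_rot: [2.603, 1.758, 0.005]
wrist_force: [-0.0, 0.2, -0.1]
width: 0.52
```

Emit:
play_rows:
  series:
    - {"translation": [0, 0, 0], "spin": 0}
    - {"translation": [0, 0, 0], "spin": 0}
    - {"translation": [0, 0, 0], "spin": 0}
    - {"translation": [0, 0, 0], "spin": 0}
    - {"translation": [0, 0, 0], "spin": 0}
  jaw: -1

```text
time: 10.6
tool_pos: [0.5061, 0.2642, 0.0795]
tcp_rot: [-2.603, -1.759, -0.001]
wrist_force: [-2.0, 0.8, 6.3]
width: 0.29
```

Emit:
play_rows:
  series:
    - {"translation": [0, 0, -0.01], "spin": 0}
    - {"translation": [0, 0, -0.02], "spin": 0}
    - {"translation": [0, 0, -0.03], "spin": 0}
    - {"translation": [0, 0, -0.035], "spin": 0}
    - {"translation": [0, 0, 0], "spin": 0}

```text
time: 11.1
tool_pos: [0.5098, 0.2652, 0.1798]
tcp_rot: [2.601, 1.758, 0.017]
wrist_force: [0.2, 0.6, -1.0]
width: 0.292
```

Emit:
play_rows:
  series:
    - {"translation": [0, 0, 0], "spin": 0}
    - {"translation": [0, 0, 0], "spin": 0}

```text
time: 11.3
tool_pos: [0.5051, 0.2631, 0.1721]
tcp_rot: [-2.603, -1.759, 0.004]
wrist_force: [-1.0, -0.6, -1.3]
width: 0.296
```

Run:
```python
from h import *
p,y=pose(); print(p)
plan(p,y,[(.5245,.0173,.155,68.1)])
```

```text
t 11.30 p [0.5051 0.2631 0.1721] yaw 68.09 tz [-0.0021 -0.0012 -1.    ] F [-1.04 -0.57 -1.3 ] w 0.2965 mm 25.2 q6 0.82
[0.50507513 0.26307903 0.17213642]
-> (0.5245, 0.0173, 0.155, 68.1) 6
[{"translation":[-0.0368,0.0183,0.0029],"spin":-0.000},{"translation":[-0.0368,0.0183,0.0029],"spin":-0.000},{"translation":[-0.0368,0.0183,0.0029],"spin":-0.000},{"translation":[-0.0368,0.0183,0.0029],"spin":-0.000},{"translation":[-0.0368,0.0183,0.0029],"spin":-0.000}]
[{"translation":[-0.0368,0.0183,0.0029],"spin":-0.000}]
```

Emit:
play_rows:
  series:
    - {"translation": [-0.0368, 0.0183, 0.0029], "spin": 0}
    - {"translation": [-0.0368, 0.0183, 0.0029], "spin": 0}
    - {"translation": [-0.0368, 0.0183, 0.0029], "spin": 0}
    - {"translation": [-0.0368, 0.0183, 0.0029], "spin": 0}
    - {"translation": [-0.0368, 0.0183, 0.0029], "spin": 0}

```text
time: 11.8
tool_pos: [0.5206, 0.0571, 0.1567]
tcp_rot: [-2.601, -1.758, 0.005]
wrist_force: [0.7, 0.1, -1.6]
width: 0.294
```

Emit:
play_rows:
  series:
    - {"translation": [-0.0368, 0.0183, 0.0029], "spin": 0}
    - {"translation": [0, 0, 0.03], "spin": 0}
    - {"translation": [0, 0, 0.025], "spin": 0}
    - {"translation": [0, 0, 0], "spin": 0}
    - {"translation": [0, 0, 0], "spin": 0}

```text
time: 12.3
tool_pos: [0.5239, 0.0178, 0.0995]
tcp_rot: [-2.601, -1.757, 0.005]
wrist_force: [-0.1, 0.9, -2.0]
width: 0.294
```

Emit:
play_rows:
  series:
    - {"translation": [0, 0, 0], "spin": 0}
    - {"translation": [0, 0, 0], "spin": 0}

```text
time: 12.5
tool_pos: [0.5267, 0.0182, 0.1025]
tcp_rot: [2.601, 1.759, 0.003]
wrist_force: [-0.3, 0.0, -1.7]
width: 0.295
```

Run:
```python
from h import *
p,y=pose(); print(p)
s=bot.read_camera('side'); cv2.imwrite('pics/raw_s9.png',s)
t=bot.read_camera('top'); cv2.imwrite('pics/raw_t9.png',t)
# compare with initial side view of the rig: ring & piece moved?
up=lambda im,x,y,w,h,k:cv2.resize(im[y:y+h,x:x+w],None,fx=k,fy=k,interpolation=cv2.INTER_CUBIC)
A=up(s,250,160,66,75,8)          # 528x600
B=up(cv2.imread('pics/raw_s7.png'),250,160,66,75,4) # clip after release
C=up(t,230,192,66,66,4)
R=np.zeros((600,264,3),np.uint8); R[:300]=B; R[305:569]=C
cv2.imwrite('pics/f9.png',np.hstack([A,R]))
pf=lambda X:np.round((proj('side',X)-np.array((250,160))+.5)*8-.5,1)
tip=p-[0,0,.0675]; print('tip',tip,'px',pf(tip),'tip on z16',pf([*tip[:2],.016]),'ring',pf([.5245,.0173,.016]),'+x10',pf([.5345,.0173,.016]),'+y10',pf([.5245,.0273,.016]))
print('collar',pf(tip+[0,0,.048]),'grip top',pf(tip+[0,0,.114]))
```

```text
t 12.50 p [0.5267 0.0182 0.1025] yaw 68.13 tz [ 0.0026 -0.     -1.    ] F [-0.28  0.03 -1.65] w 0.2948 mm 25.1 q6 0.37
[0.52671338 0.01816104 0.10253148]
tip [0.52671338 0.01816104 0.03503148] px [278.6 402.7] tip on z16 [276.4 443.4] ring [282.1 441.9] +x10 [255.1 442.3] +y10 [284.5 459. ]
collar [284.3 296.2] grip top [292.8 139.7]
```

View pics/f9.png

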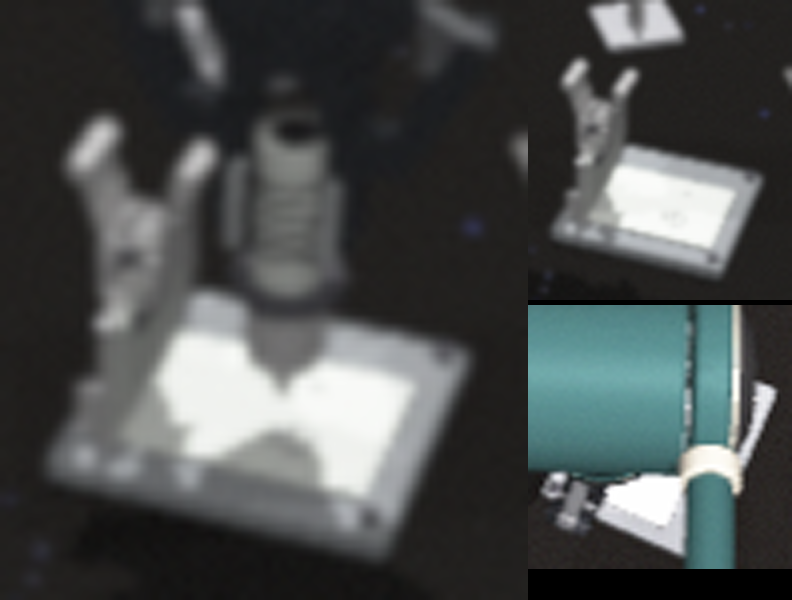

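The clip sits on the leaf and plate (pivot at about (135,235)), and the piece hasn't moved. The gauge nose ends near (285,370) over the ring at about (289,432), so it is roughly 1 mm off at the commanded pose. Descending gently.

Emit:
play_rows:
  series:
    - {"translation": [0, 0, 0.004], "spin": 0}
    - {"translation": [0, 0, 0.004], "spin": 0}
    - {"translation": [0, 0, 0.003], "spin": 0}
    - {"translation": [0, 0, 0], "spin": 0}
    - {"translation": [0, 0, 0], "spin": 0}

```text
time: 13.1
tool_pos: [0.5253, 0.0178, 0.0898]
tcp_rot: [-2.603, -1.758, 0.001]
wrist_force: [0.4, -0.4, -0.8]
width: 0.294
```

Emit:
play_rows:
  series:
    - {"translation": [0, 0, 0], "spin": 0}
    - {"translation": [0, 0, 0], "spin": 0}
    - {"translation": [0, 0, 0], "spin": 0}
    - {"translation": [0, 0, 0], "spin": 0}

```text
time: 13.5
tool_pos: [0.5256, 0.0178, 0.0902]
tcp_rot: [2.603, 1.759, 0.0]
wrist_force: [0.4, 0.1, -1.5]
width: 0.289
```

Emit:
play_rows:
  series:
    - {"translation": [0, 0, 0], "spin": 0}

```text
time: 13.6
tool_pos: [0.5255, 0.0178, 0.0901]
tcp_rot: [2.603, 1.759, 0.0]
wrist_force: [0.8, 0.3, -0.5]
width: 0.294
```

Emit:
play_rows:
  series:
    - {"translation": [0, 0, 0], "spin": 0}

```text
time: 13.7
tool_pos: [0.5255, 0.0178, 0.0901]
tcp_rot: [-2.603, -1.759, -0.0]
wrist_force: [0.2, 0.5, -0.7]
width: 0.296
```

Emit:
play_rows:
  series:
    - {"translation": [0, 0, 0], "spin": 0}

```text
time: 13.8
tool_pos: [0.5255, 0.0178, 0.0901]
tcp_rot: [-2.603, -1.759, 0.0]
wrist_force: [-0.5, 0.4, -1.4]
width: 0.294
```

Emit:
play_rows:
  series:
    - {"translation": [-0.001, -0.001, 0.002], "spin": 0}
    - {"translation": [0, 0, 0.002], "spin": 0}
    - {"translation": [0, 0, 0.002], "spin": 0}
    - {"translation": [0, 0, 0.002], "spin": 0}
    - {"translation": [0, 0, 0.001], "spin": 0}

```text
time: 14.3
tool_pos: [0.5242, 0.0173, 0.081]
tcp_rot: [-2.603, -1.759, 0.0]
wrist_force: [-0.2, 0.8, 1.8]
width: 0.294
```

Emit:
play_rows:
  series:
    - {"translation": [0, 0, 0], "spin": 0}
    - {"translation": [0, 0, 0], "spin": 0}
    - {"translation": [0, 0, 0], "spin": 0}
    - {"translation": [0, 0, 0], "spin": 0}

```text
time: 14.7
tool_pos: [0.5242, 0.0172, 0.0812]
tcp_rot: [-2.603, -1.759, 0.0]
wrist_force: [-1.0, -0.1, 0.6]
width: 0.294
```

Emit:
play_rows:
  series:
    - {"translation": [0, 0, 0], "spin": 0}

```text
time: 14.8
tool_pos: [0.5242, 0.0173, 0.0811]
tcp_rot: [-2.603, -1.759, -0.0]
wrist_force: [-1.2, 0.1, 1.0]
width: 0.295
```

Emit:
play_rows:
  series:
    - {"translation": [0, 0, 0], "spin": 0}

```text
time: 14.9
tool_pos: [0.5242, 0.0172, 0.0811]
tcp_rot: [-2.603, -1.759, 0.0]
wrist_force: [-0.1, -0.4, 0.8]
width: 0.294
```

Emit:
play_rows:
  series:
    - {"translation": [0, 0, 0], "spin": 0}

```text
time: 15.0
tool_pos: [0.5242, 0.0173, 0.0811]
tcp_rot: [-2.603, -1.759, 0.0]
wrist_force: [-1.3, 0.1, -0.3]
width: 0.294
```

Emit:
play_rows:
  series:
    - {"translation": [0, 0, 0], "spin": 0}

```text
time: 15.1
tool_pos: [0.5242, 0.0172, 0.0811]
tcp_rot: [2.603, 1.759, -0.0]
wrist_force: [-2.1, 0.3, 1.1]
width: 0.294
```

Emit:
play_rows:
  series:
    - {"translation": [0, 0, 0.001], "spin": 0}
    - {"translation": [0, 0, 0.001], "spin": 0}
    - {"translation": [0, 0, 0.0007], "spin": 0}
    - {"translation": [0, 0, 0], "spin": 0}
    - {"translation": [0, 0, 0], "spin": 0}

```text
time: 15.6
tool_pos: [0.5242, 0.0172, 0.0784]
tcp_rot: [2.603, 1.759, -0.0]
wrist_force: [-2.0, 0.6, 2.3]
width: 0.288
```

Run:
```python
from h import *
pose(); F=[];P=[]
for i in range(24):
    im=bot.read_camera('side'); s=bot.read_state(); F.append(s['wrist_force']); P.append(s['tool_pos'])
cv2.imwrite('pics/raw_s10.png',im)
print(np.mean(F,0),np.std(F,0),np.mean(P,0),bot.read_state()['time'])
# bystanders/piece/clip unchanged vs earlier views
a=cv2.imread('pics/raw_side0.png').astype(int); b=im.astype(int)
d=np.abs(a-b).max(2)
for n,(x0,y0,x1,y1) in dict(flask=(210,148,235,185),bottle=(212,222,236,250),rig_front=(285,195,312,228)).items(): print(n,(d[y0:y1,x0:x1]>25).mean())
c=cv2.imread('pics/raw_s7.png').astype(int); print('clip',(np.abs(c-b).max(2)[172:205,256:278]>25).mean())
```

```text
t 15.60 p [0.5242 0.0172 0.0784] yaw 68.09 tz [ 0. -0. -1.] F [-1.97  0.63  2.26] w 0.2882 mm 24.5 q6 0.37
[-1.25283649  0.07913018  1.92936202] [0.37497598 0.49462791 0.54926801] [0.52422754 0.01724933 0.07840735] 16.8
flask 0.0
bottle 0.0
rig_front 0.27048260381593714
clip 0.06473829201101929
```

Run:
```python
from h import *
print(bot.finish_job()); pose()
```

```text
the job is handed in; nothing more can be done
None
the job is handed in; nothing more can be done
```

I clamped the spring clip over the test piece's upright leaf and the rig's back plate. I then took the plunger gauge from its stand and handed the job in at about 16.8 s, still holding it pressed in the ring.

**What the last checks showed**
- **Gauge position:** the tip is within an estimated 2 mm of the ring centre, and the tool stands vertical.
- **Plunger depth:** the TCP height of 78.4 mm puts the plunger about 5 mm in. The wrist force averaged +1.9 N against about −1.1 to −1.6 N with the gauge hanging free, so about 3 to 3.5 N on the tip. That means 4 to 5 mm in.
- **Clip:** the side picture after release shows it on both edges, and it looked almost the same in the last frame (6% of its pixels changed).
- **Flask and weighing bottle:** neither patch of the side picture changed since the start.

**Less certain**
- **Front of the rig:** 27% of pixels in that patch changed. I put this down to the gauge and its shadow, which cover that area. The test piece looked unmoved in the last picture I viewed, taken before the gauge touched down.
- **Sideways force:** about 1.25 N along −x remained on the wrist at the end. I did not trace the cause.
- **Ring:** the plunger end could not be made out against the flat leaf, so the tip position comes from the pose readings and the nose in the side picture.

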